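# Snap the sealing cap onto the paint refill station

### The job

Close the paint refill station: pick up the blue cap by its knob, set it straight over the brass stud and press it down until you feel it click past the sprung bumps, then keep pressing without ramming it until the black rubber ring under it is squeezed about half-way or more. Finish while still gripping the knob and pressing the cap down on the ring; do not let go. Leave the little tin, the cork block and the putty rubber where they are.

Things in the scene. Friction and masses are not known exactly. Their poses are not given: they have to be found in the camera images.
- snap_cap: loose blue snap cap, about 80 g, upright on the table, mouth down. Round skirt 48 mm across, 36 mm high, then a flat shoulder and a grip knob; 58 mm high in all. Origin: centre of the mouth (underside), z up its axis. Blind bore from below, 32 mm deep: a lip 24 mm across in the lowest 4 mm, 29 mm across above it
- cap_knob (a point): middle of the cap's round grip knob (26 mm across, 22 mm high), on the cap's axis 47 mm above its mouth. The shoulder round the knob's foot, 11 mm below this point, is 11 mm wide: fingertips may rest on it and push
- station: paint refill station, fixed: dark steel puck 80 mm across, 28 mm high; origin at the centre of its underside, z up. On its axis a 44 mm aluminium collar carries a black rubber seal ring (38 mm across) and, through it, a brass stud 21 mm across with tapered nose, tip 24.5 mm above the ring top. Collar, ring and stud stand at a fixed height unknown at the start: ring top 40 to 52 mm above the table
- stud_axis (a point): point on the vertical axis of the stud, 28 mm above the table (puck top). Four sprung steel bumps stand 3.5 mm proud of the stud's side. The cap's mouth meets them about 15 mm above the ring top; resistance rises to 7 to 12 N, then drops away as the lip passes the bumps, which even pull the cap down (the click, mouth then about at the ring top), then rises again as the ring is squeezed
- seal_ring (a joint): squeeze of the black rubber ring, m: 0 free, 0.006 fully down (a hard stop); grows as it is pressed down; springy, about 2 N for each mm
- dipper: bystander: small open round metal tin, 50 mm across, 21 mm high, origin at the centre of its underside
- cork_block: bystander: brown cork sanding block 40 x 70 x 24 mm, origin at the centre of its underside
- rubber: bystander: grey putty rubber 26 x 42 x 12 mm, origin at the centre of its underside
There are look-alikes about, which are no part of the job. There is more than one size of the snap_cap; the one meant has the size given above.

How it is judged:
On the way, in this order (a step that is already met when the one before it is completed fails the run):
1. the cap is lifted off the table in the gripper (height (world z) of snap_cap above 0.03 m and contact force between snap_cap and the fingers above 1 N and contact force between snap_cap and station below 0.1 N), for 0.2 s.
2. the cap has clicked home on the stud and squeezes the seal ring by more than 2.5 mm (value of joint seal_ring above 0.0025 m and horizontal distance between snap_cap and station below 0.004 m and angle between snap_cap's own z axis and vertical below 0.12 rad and contact force between snap_cap and station above 3 N), for 0.2 s.
At the end, for the whole second after the job is handed in: The cap sits upright (within 0.12 rad) and centred (within 4 mm) on the stud, snapped past the bumps, and the gripper, still holding it (over 2 N on it), keeps it pressed so that the seal ring stays squeezed by more than 2.5 mm and the station carries more than 3 N, all at rest (all of step 2 and contact force between snap_cap and the fingers above 2 N and linear speed of snap_cap below 0.02 m/s); the arm keeps its last pose, push and grip.
It fails at once if the cap is rammed: more than 60 N on the station (contact force between snap_cap and station above 60 N).
It fails at once if a bystander is moved by more than 20 mm (distance of any of dipper, cork_block, rubber from where it was at the start of the episode above 0.02 m).
It also fails if it takes over 58 s, if anything falls off the work surface, if the arm or the gripper's body presses on something with over 40 N, if the wrist force passes 120 N, or if a joint passes its speed limit or range.

### The arm

A 7-joint arm with a two-finger parallel gripper is mounted at the origin on a cart in front of the work surface, level with it; the furniture and walls round the work are solid. World frame = base frame: x ahead of the robot, y to its left, z up, the work surface at z = 0. Lengths are in m, angles in rad, forces in N, time in s.
With the tool pointing down it reaches from about 0.35 to 0.9 m from the base axis. Payload 8.1 kg.
Tool frame: the origin (TCP) lies midway between the tips of the shut fingers; the grasp point (between the pads) lies 19 mm behind it; z points along the fingers, y is the line along which they close (so a half turn about z gives the same grasp; the last joint's range is limited). The gripper opens to 92 mm and grips with 3 to 60 N. Pads are 19 mm wide; open, the fingers measure 130 mm over their backs; the gripper's body (75 mm by 190 mm) begins 47 mm behind the grasp point.
Start: joints at [-1.274, 0.434, 0.025, 1.573, -0.012, 1.134, -0.075], TCP at [0.243, 0.576, 0.227] pointing down, gripper open.
Joint ranges: [-2.62, 2.62], [-0.44, 2.09], [-1.27, 1.32], [0.08, 2.57], [-1.32, 4.46], [0.12, 2], [-2.74, 2.74]. Speed limits (rad/s): [2.22, 2.22, 3.01, 3.01, 3.14, 3.14, 3.14].

### API

Orientations are given as a rotation vector (axis times angle).
In Python, from cell import observe, get_image, camera_model, sign_off, recognise, silhouettes gives the robot as it stands.
- The arm moves only by the tool apply_moves, never from a script. Its argument "motion" is a list of rows, each an object of numbers: "x", "y", "z": the shift along the world's x, y, z in cm; "yaw": the turn about the world's z in degrees; "hand": the opening, from -1 (shut) to 1 (fully open), so that 0 is half open. In form: [{"x": .., "y": .., "z": .., "yaw": .., "hand": ..}, ...]. A call has 1 to 10 rows; each row is the pose to reach, as a shift and turn from the pose commanded when the call began; what a row does not reach only later rows make up. A row lasts 1/8 s, in which the tool goes at most 62.5 mm and 10.7 degrees, less where a joint would pass 70% of its speed; a pose out of reach is approached as far as the arm can. A call with a gripper value outside its range is refused whole. The fingers move at their own pace and stop on an object; "newtons" is the grip in N (left out, the last holds). Time passes only in rows, so rows that repeat a pose let the fingers close. It gives the time, the measured TCP pose, the force, the opening and the grip force at its end, in the units of the state.
- observe(): the state, without advancing time (a new reading comes with each control period).
- get_image(name): name is "scene" or "top" or "wrist"; returns the picture (420x560x3 uint8, blue, green, red); there is no depth.
- camera_model(name): a dict with "camera_matrix" (3x3 intrinsics, pixels), "T" (4x4, takes a point from camera to world coordinates). Camera axes: x right, y up, looking along -z (the intrinsics and any distortion apply to the point x, -y, -z); pixel columns grow to the right and rows downward; lengths in m; the calibration is good to about 2 mm. A picture is of the moment at which its call begins: read the wrist's pose just before it. camera_model takes no time and is no camera call; for the wrist camera it gives the pose at the moment of the call.
- sign_off(): hands the job in; it is judged then, once.
Trained networks look in the newest picture that a camera, given by its name, has taken for a name from the list of things; names that differ only in an ending like _2 or _b are one class to them, and where a whole thing is asked for, a point or a joint stands for the part that bears it (a point fixed in the world has none). Each returns a list of dicts, best first, with "p" (0 to 1); they miss things now and then, are a little off and sometimes report something else, mostly with a low value. They report only what shows in the picture. A call takes as long as a camera call. They do not tell look-alikes from the thing itself.
- recognise(query, camera): "rect" ([left, top, right, bottom] in pixels, round what is visible of it).
- silhouettes(query, camera): "mask" (420x560 bool, what is visible of it) and "rect" ([left, top, right, bottom] in pixels, round what is visible of it).
The state is a dict: "clock": time; "joints": joint angles; "dq": joint speeds; "joint_efforts": joint torques, N m; "position": TCP position; "ee_rot": TCP orientation; "force": force on the tool from outside, world axes, zero at the start; "ft_torque": the same for the moment, N m; "width": opening from 0.0 (shut) to 1.0 (fully open); "gripper_force": force on a finger pad.
Only numpy, scipy, OpenCV 4.12 (cv2) and the standard library are available. Lean on these libraries where they do the work, as an engineer would, in place of code of your own. Each camera call takes 0.05 s, during which the arm holds its last target. There are 200 camera calls.

## Working session

There is one attempt and no reset: what is moved stays moved. The work goes in short steps, Python scripts to look and compute and a tool call to move; the robot and the scene stay as the last step left them, time stands still between calls to the robot, and variables do not carry over. Pictures are saved under pics/ and viewed, at most 10 in all, crops included, and the job is handed in when it is done.

Besides the shell and the picture viewer there is one more tool, called after "Request:" as name(argument=value, ...), one argument or row to a line, values as JSON. apply_moves: Moves the arm, as the interface text tells. Its arguments: {"type":"object","properties":{"motion":{"type":"array","items":{"type":"object","properties":{"x":{"type":"number"},"y":{"type":"number"},"z":{"type":"number"},"yaw":{"type":"number"},"hand":{"type":"number"}}}},"newtons":{"type":"number"}},"required":["motion"]}

```bash
mkdir -p pics
python3 - <<'E'
from cell import *
import cv2,numpy as np
s=observe();print(s['clock'],s['position'],s['ee_rot'],s['width'])
ims=[]
for c in ["scene","top"]:
    im=get_image(c);cv2.imwrite(f"pics/{c}0.png",im)
    m=camera_model(c);print(c,np.round(m['T'],4).tolist(),m['camera_matrix'], [k for k in m])
    for q in ["snap_cap","station","dipper","cork_block","rubber"]:
        print(q,[(round(d['p'],2),np.round(d['rect']).tolist()) for d in recognise(q,c)])
E
```

```text
0.0 [0.24312809 0.57522193 0.22594908] [-6.23950144e-01 -3.07880951e+00  2.41917732e-03] 1.0004092755552718
scene [[0.8849, 0.2276, -0.4064, 0.0694], [-0.4651, 0.3836, -0.7978, -0.3452], [-0.0256, 0.895, 0.4453, 0.4816], [0.0, 0.0, 0.0, 1.0]] [[529.98872339   0.         276.61290674]
 [  0.         529.98872339 210.53269181]
 [  0.           0.           1.        ]] ['camera_matrix', 'T']
snap_cap [(0.78, [270.0, 250.0, 305.0, 300.0]), (0.78, [262.0, 236.0, 282.0, 261.0]), (0.6, [217.0, 278.0, 239.0, 308.0])]
station [(0.97, [334.0, 219.0, 383.0, 271.0]), (0.32, [273.0, 252.0, 304.0, 298.0])]
dipper [(0.56, [278.0, 221.0, 307.0, 242.0])]
cork_block [(0.93, [236.0, 211.0, 266.0, 243.0])]
rubber [(0.77, [194.0, 238.0, 212.0, 254.0])]
top [[0.0127, 0.9893, -0.145, 0.2914], [-0.9998, 0.01, -0.0193, 0.3532], [-0.0176, 0.1453, 0.9892, 0.9784], [0.0, 0.0, 0.0, 1.0]] [[546.17961186   0.         287.47806696]
 [  0.         546.17961186 213.4578045 ]
 [  0.           0.           1.        ]] ['camera_matrix', 'T']
snap_cap [(0.87, [332.0, 216.0, 362.0, 247.0]), (0.74, [285.0, 210.0, 301.0, 232.0]), (0.72, [326.0, 277.0, 348.0, 296.0])]
station [(0.74, [318.0, 133.0, 362.0, 179.0])]
dipper [(0.91, [250.0, 169.0, 279.0, 196.0])]
cork_block [(0.76, [218.0, 203.0, 259.0, 232.0])]
rubber [(0.58, [229.0, 262.0, 250.0, 284.0])]
```

```bash
python3 - <<'E'
import cv2,numpy as np
a=cv2.imread("pics/scene0.png")[180:330,160:420];b=cv2.imread("pics/top0.png")[110:320,190:390]
a=cv2.resize(a,None,fx=1.5*1.0,fy=1.5);a=cv2.resize(a,(400,231));b=cv2.resize(b,(400,420))
c=np.zeros((420,800,3),np.uint8);c[:231,:400]=a;c[:,400:]=b;cv2.imwrite("pics/c0.png",c)
E
cat > h.py <<'E'
import numpy as np
from cell import *
def ray(m,u,v):
    K=m['camera_matrix'];T=np.array(m['T']);K=np.array(K)
    d=T[:3,:3]@np.array([(u-K[0,2])/K[0,0],-(v-K[1,2])/K[1,1],-1]);return T[:3,3],d
def at(m,u,v,z):
    o,d=ray(m,u,v);return o+d*(z-o[2])/d[2]
def proj(m,p):
    T=np.array(m['T']);K=np.array(m['camera_matrix']);q=T[:3,:3].T@(np.array(p,float)-T[:3,3])
    return K[0,2]+K[0,0]*q[0]/-q[2],K[1,2]-K[1,1]*q[1]/-q[2]
E
python3 - <<'E'
from h import *
m=camera_model("top")
for n,r,z in [("capA",[332,216,362,247],.03),("capB",[285,210,301,232],.03),("capC",[326,277,348,296],.03),("st",[318,133,362,179],.02),("dip",[250,169,279,196],.01),("cork",[218,203,259,232],.012),("rub",[229,262,250,284],.006)]:
    print(n,at(m,(r[0]+r[2])/2,(r[1]+r[3])/2,z).round(3), "size mm",[round((r[2]-r[0])*(.96-z)/546*1e3),round((r[3]-r[1])*(.96-z)/546*1e3)])
E
```

```text
capA [0.4   0.268 0.03 ] size mm [51, 53]
capB [0.417 0.362 0.03 ] size mm [27, 37]
capC [0.304 0.285 0.03 ] size mm [37, 32]
st [0.537 0.279 0.02 ] size mm [76, 79]
dip [0.49  0.414 0.01 ] size mm [50, 47]
cork [0.425 0.46  0.012] size mm [71, 50]
rub [0.326 0.456 0.006] size mm [37, 38]
```

View pics/c0.png

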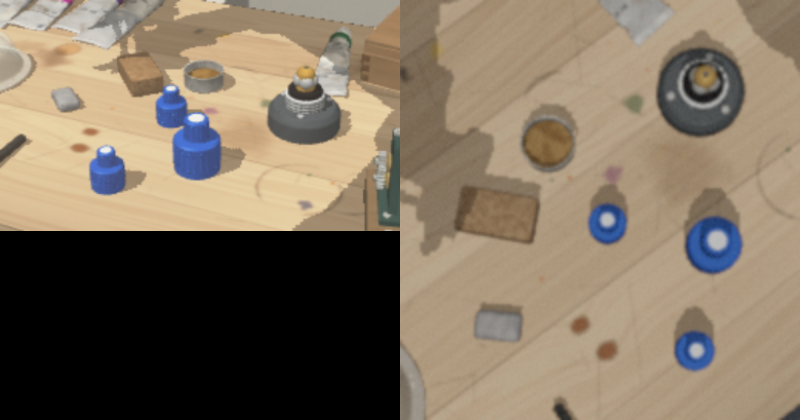

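The crops show three blue caps. The large one, at about (347,231) in the top image, measures 51 mm and is the target. The station is at (340,156), and the tin, cork block and putty rubber are off to the left.

Request:
apply_moves(
  motion=[
    {"x": 15.7, "y": -30.7, "z": -2, "yaw": -33, "hand": 0.3},
    {"x": 15.7, "y": -30.7, "z": -2, "yaw": -33, "hand": 0.3},
    {"x": 15.7, "y": -30.7, "z": -2, "yaw": -33, "hand": 0.3},
    {"x": 15.7, "y": -30.7, "z": -2, "yaw": -33, "hand": 0.3},
    {"x": 15.7, "y": -30.7, "z": -2, "yaw": -33, "hand": 0.3},
    {"x": 15.7, "y": -30.7, "z": -2, "yaw": -33, "hand": 0.3},
    {"x": 15.7, "y": -30.7, "z": -2, "yaw": -33, "hand": 0.3},
    {"x": 15.7, "y": -30.7, "z": -2, "yaw": -33, "hand": 0.3},
    {"x": 15.7, "y": -30.7, "z": -2, "yaw": -33, "hand": 0.3},
  ],
)

```text
clock: 1.72
position: [0.3997, 0.27, 0.2068]
ee_rot: [-1.47, -2.776, -0.001]
force: [0.1, 0.0, -0.3]
width: 0.65
gripper_force: 0.0
```

Run:
```python
from h import *
import cv2
s=observe();print(s['clock'],s['position'],s['ee_rot'],s['force'])
m=camera_model("wrist");im=get_image("wrist");cv2.imwrite("pics/w1.png",im);print(np.round(m['T'],3).tolist(),m['camera_matrix'])
for q in ["snap_cap","station"]:
    print(q,[(round(d['p'],2),np.round(d['rect']).tolist()) for d in recognise(q,"wrist")])
```

```text
1.725 [0.39973197 0.27003499 0.20679036] [-1.46956985e+00 -2.77642265e+00 -5.85887642e-04] [ 0.08505612  0.03215542 -0.33628102]
[[0.827, -0.541, -0.153, 0.358], [0.562, 0.796, 0.225, 0.331], [-0.001, -0.272, 0.962, 0.364], [0.0, 0.0, 0.0, 1.0]] [[368.8091222    0.         280.09028646]
 [  0.         368.8091222  208.50268103]
 [  0.           0.           1.        ]]
snap_cap [(0.8, [254.0, 158.0, 308.0, 214.0]), (0.73, [184.0, 95.0, 228.0, 134.0]), (0.63, [332.0, 90.0, 378.0, 130.0])]
station [(0.83, [360.0, 209.0, 439.0, 271.0])]
```

View pics/w1.png

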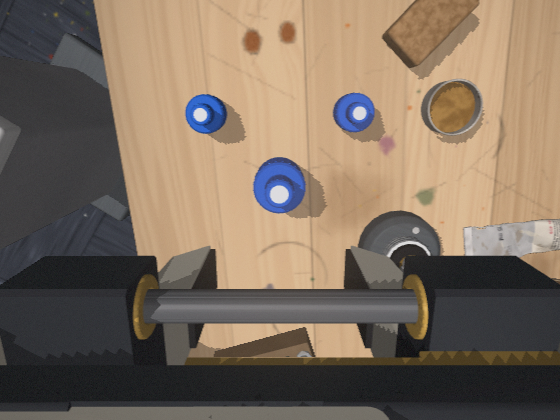

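The wrist view shows the big cap with its white knob top at about (279,194), clear of the small caps at (205,113) and (354,112). The station is at (400,245), partly hidden by the gripper.

```bash
python3 - <<'E'
from h import *
import cv2
for c,f,r in [("wrist","w1",[254,158,308,214]),("top","top0",[332,216,362,247]),("scene","scene0",[270,250,305,300])]:
    im=cv2.imread(f"pics/{f}.png").astype(int);m=camera_model(c)
    sub=im[r[1]:r[3],r[0]:r[2]]
    w=(sub[...,2]>150)&(sub[...,0]>sub[...,2]-5)
    n,l,st,ce=cv2.connectedComponentsWithStats(w.astype(np.uint8));k=1+st[1:,4].argmax()
    u,v=ce[k]+r[:2];print(c,u,v,st[k],at(m,u,v,.058).round(4))
    # whole blue blob bbox vs model
    b=(im[...,0]>im[...,2]*1.8)&(im[...,0]>60); 
    p=at(m,u,v,.058)
    pts=np.array([proj(m,[p[0]+q*np.cos(t),p[1]+q*np.sin(t),z]) for q,z in [(.024,0),(.024,.036),(.013,.058)] for t in np.linspace(0,6.28,60)])
    print(' model rect',pts.min(0).round(1),pts.max(0).round(1))
    R=[r[0]-10,r[1]-10,r[2]+10,r[3]+10]; ys,xs=np.nonzero(b[R[1]:R[3],R[0]:R[2]]);print(' blue',xs.min()+R[0],ys.min()+R[1],xs.max()+R[0],ys.max()+R[1])
# station: brass stud tip in top/scene: triangulate
mt=camera_model("top");ms=camera_model("scene")
for c,f,r in [("top","top0",[318,133,362,179]),("scene","scene0",[334,219,383,271])]:
    im=cv2.imread(f"pics/{f}.png");sub=im[r[1]:r[3],r[0]:r[2]]
    h=cv2.cvtColor(sub,cv2.COLOR_BGR2HSV);w=(h[...,1]>110)&(h[...,2]>80)&(h[...,0]>8)&(h[...,0]<32)
    ys,xs=np.nonzero(w);print(c,xs.mean()+r[0],ys.mean()+r[1],len(xs),[xs.min()+r[0],ys.min()+r[1],xs.max()+r[0],ys.max()+r[1]])
    cv2.imwrite(f"pics/st_{c}.png",cv2.resize(sub,(400,400),interpolation=cv2.INTER_CUBIC))
E
python3 -c "
import cv2,numpy as np;cv2.imwrite('pics/st.png',np.hstack([cv2.imread('pics/st_top.png'),cv2.imread('pics/st_scene.png')]))"
```

```text
wrist 278.68939393939394 193.96969696969697 [ 16  28  19  17 264] [0.3987 0.2688 0.058 ]
 model rect [252.4 156.5] [305.2 213.6]
 blue 254 158 304 212
top 348.171875 229.78125 [12 10  9  9 64] [0.3995 0.2681 0.058 ]
 model rect [331.8 217.5] [360.9 246.8]
 blue 333 219 360 245
scene 272.0 281.5 [ 2 29  1  6  6] [0.3455 0.2175 0.058 ]
 model rect [255.7 276.4] [289.6 325.1]
 blue 262 240 302 296
top 342.15584415584414 147.7792207792208 77 [np.int64(337), np.int64(143), np.int64(347), np.int64(153)]
scene 358.28846153846155 229.625 104 [np.int64(352), np.int64(222), np.int64(364), np.int64(239)]
```

View pics/st.png

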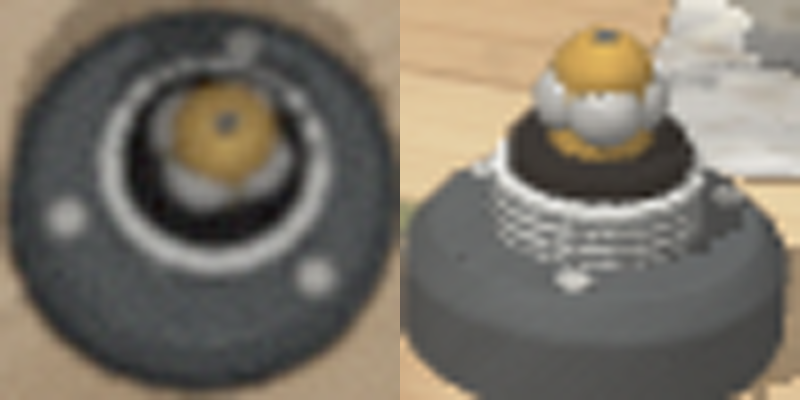

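Request:
apply_moves(
  motion=[
    {"x": -0.1, "y": -0.15, "z": -5, "hand": 0.1},
    {"x": -0.1, "y": -0.15, "z": -10, "hand": 0.1},
    {"x": -0.1, "y": -0.15, "z": -14, "hand": 0.1},
    {"x": -0.1, "y": -0.15, "z": -16, "hand": 0.1},
    {"x": -0.1, "y": -0.15, "z": -16.5, "hand": 0.1},
    {"x": -0.1, "y": -0.15, "z": -16.5, "hand": 0.1},
  ],
)

```text
schema error: expected keys x, y, z, yaw, hand
```

Run:
```python
from h import *
mt=camera_model("top");ms=camera_model("scene")
def tri(a,b):
    o1,d1=ray(mt,*a);o2,d2=ray(ms,*b);d1/=np.linalg.norm(d1);d2/=np.linalg.norm(d2)
    s,t=np.linalg.lstsq(np.c_[d1,-d2],o2-o1,rcond=None)[0];p,q=o1+s*d1,o2+t*d2;print(((p+q)/2).round(4),'gap',np.linalg.norm(p-q).round(4));return (p+q)/2
p=tri((342.5,146.5),(358.6,223.3))
for h in (.0645,.07,.0765): print(h,at(mt,342.5,146.5,h).round(4),at(ms,358.6,223.3,h).round(4))
print("puck from top rect @.02",at(mt,340,156,.02).round(4))
```

```text
[0.5396 0.2791 0.0713] gap 0.0028
0.0645 [0.5427 0.2779 0.0645] [0.5458 0.2896 0.0645]
0.07 [0.5412 0.2784 0.07  ] [0.5395 0.2812 0.07  ]
0.0765 [0.5394 0.2789 0.0765] [0.5321 0.2713 0.0765]
puck from top rect @.02 [0.5373 0.2788 0.02  ]
```

Request:
apply_moves(
  motion=[
    {"x": -0.1, "y": -0.15, "z": -5, "yaw": 0, "hand": 0.1},
    {"x": -0.1, "y": -0.15, "z": -10, "yaw": 0, "hand": 0.1},
    {"x": -0.1, "y": -0.15, "z": -14, "yaw": 0, "hand": 0.1},
    {"x": -0.1, "y": -0.15, "z": -16, "yaw": 0, "hand": 0.1},
    {"x": -0.1, "y": -0.15, "z": -16.5, "yaw": 0, "hand": 0.1},
    {"x": -0.1, "y": -0.15, "z": -16.5, "yaw": 0, "hand": 0.1},
  ],
)

```text
clock: 2.62
position: [0.3994, 0.2675, 0.042]
ee_rot: [1.472, 2.775, 0.0]
force: [0.5, -0.6, -0.3]
width: 0.548
gripper_force: 0.0
```

Request:
apply_moves(
  motion=[
    {"x": 0, "y": 0, "z": -0.2, "yaw": 0, "hand": 0.1},
    {"x": 0, "y": 0, "z": -0.4, "yaw": 0, "hand": 0.1},
    {"x": 0, "y": 0, "z": -0.4, "yaw": 0, "hand": -0.3},
    {"x": 0, "y": 0, "z": -0.4, "yaw": 0, "hand": -1},
    {"x": 0, "y": 0, "z": -0.4, "yaw": 0, "hand": -1},
    {"x": 0, "y": 0, "z": -0.4, "yaw": 0, "hand": -1},
    {"x": 0, "y": 0, "z": -0.4, "yaw": 0, "hand": -1},
  ],
  newtons=40,
)

```text
clock: 3.5
position: [0.3994, 0.2672, 0.0378]
ee_rot: [1.473, 2.775, 0.0]
force: [0.6, 0.7, 0.7]
width: 0.269
gripper_force: 40.0
```

Request:
apply_moves(
  motion=[
    {"x": 0, "y": 0, "z": 3, "yaw": 0, "hand": -1},
    {"x": 0, "y": 0, "z": 8, "yaw": 0, "hand": -1},
    {"x": 0, "y": 0, "z": 12, "yaw": 0, "hand": -1},
    {"x": 4, "y": 0.3, "z": 12, "yaw": 0, "hand": -1},
    {"x": 8, "y": 0.7, "z": 12, "yaw": 0, "hand": -1},
    {"x": 12, "y": 1, "z": 12, "yaw": 0, "hand": -1},
    {"x": 14.1, "y": 1.2, "z": 12, "yaw": 0, "hand": -1},
    {"x": 14.1, "y": 1.2, "z": 12, "yaw": 0, "hand": -1},
    {"x": 14.1, "y": 1.2, "z": 12, "yaw": 0, "hand": -1},
  ],
)

```text
clock: 4.62
position: [0.5391, 0.2791, 0.1573]
ee_rot: [-1.472, -2.774, 0.002]
force: [-0.2, -0.8, -0.6]
width: 0.274
gripper_force: 40.0
```

Run:
```python
from h import *
import cv2
s=observe();print(s['position'],s['ee_rot'],s['force'],s['gripper_force'])
a=get_image("scene");m=camera_model("wrist");w=get_image("wrist");cv2.imwrite("pics/s2.png",a);cv2.imwrite("pics/w2.png",w)
cv2.imwrite("pics/c2.png",np.hstack([cv2.resize(a[140:300,290:430],(400,457)),cv2.resize(w,(400,300)) if 0 else cv2.resize(w[100:420,140:420],(400,457))]))
```

```text
[0.53914327 0.27912005 0.15731986] [-1.47185038e+00 -2.77431205e+00  1.61383609e-03] [-0.16923875 -0.79503498 -0.59615712] 39.98769521713257
```

View pics/c2.png

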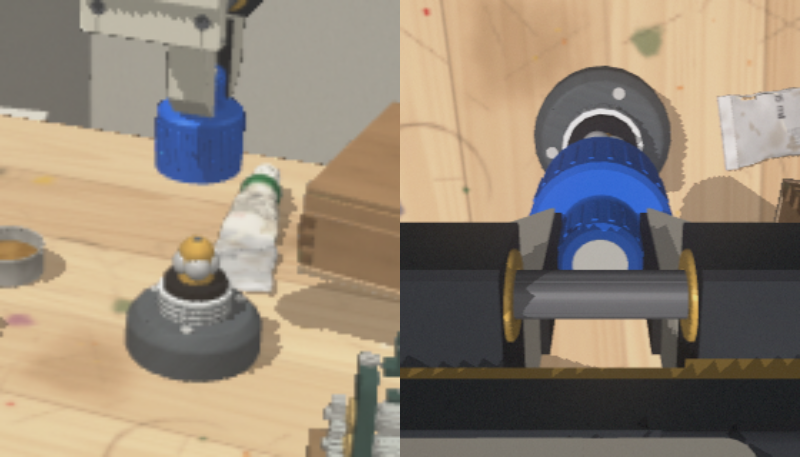

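The cap hangs upright over the stud, with nothing tall close by. In the scene crop the skirt centre is at about x 199 and the stud tip at about 197. Next I'll measure the residual offset in the scene and wrist cameras.

Run:
```python
from h import *
import cv2
from scipy.optimize import least_squares
def hull(m,x,y,zs):
    t=np.linspace(0,6.283,90)
    P=np.array([proj(m,[x+r*np.cos(a),y+r*np.sin(a),z]) for r,z in zs for a in t]);return np.r_[P.min(0),P.max(0)]
def box(mk):
    ys,xs=np.nonzero(mk);return np.array([xs.min()-.0,ys.min(),xs.max()+1,ys.max()+1],float)-.5
puck=[(.04,0),(.04,.028)]
cap=lambda z:[(.024,z),(.024,z+.036)]
ms=camera_model("scene");mw=camera_model("wrist");mt=camera_model("top")
S=cv2.imread("pics/s2.png").astype(int);W=cv2.imread("pics/w2.png").astype(int);T=cv2.imread("pics/top0.png").astype(int)
blue=lambda I:(I[...,0]>I[...,2]*1.8)&(I[...,0]>60)
def big(mk):
    n,l,st,ce=cv2.connectedComponentsWithStats(mk.astype(np.uint8));return l==1+st[1:,4].argmax()
# cap in scene (lower part of skirt: left,right,bottom)
b=blue(S);b[:,:335]=0;b[:,385:]=0;b[:150]=0;b[215:]=0
B=box(big(b));print("scene cap",B)
z0=.1573-.0378
def f(p):
    h=hull(ms,.5391+p[0]*.885,.2791-p[0]*.465,[(.024,p[1])]);g=hull(ms,.5391+p[0]*.885,.2791-p[0]*.465,cap(p[1]));return [g[0]-B[0],g[2]-B[2],h[3]-B[3]]
r=least_squares(f,[0,z0],x_scale=1e-3);print("cap lateral off, z",r.x,r.fun)
# puck via networks: scene, wrist, and top0 colour
a=[d for d in silhouettes("station","scene")][0];A=box(a['mask']);
print("scene puck",A,a['p'])
def g(p):
    h=hull(ms,.5391+p[0]*.885,.2791-p[0]*.465,puck);return [h[0]-A[0],h[2]-A[2]]
r=least_squares(g,[0],x_scale=1e-3);print("puck lateral off (scene)",r.x,r.fun)
print("tip scene proj for axis z.071",proj(ms,[.5391,.2791,.071]))
get_image("wrist")
d=silhouettes("station","wrist");print([(round(k['p'],2),k['rect']) for k in d])
A2=box(d[0]['mask']);h=hull(mw,.5391,.2791,puck);print("wrist puck",A2,"model",h)
B2=box(big(blue(W)));print("wrist cap",B2,"model",hull(mw,.5391,.2791,cap(z0)))
```

```text
scene cap [344.5 162.5 375.5 203.5]
cap lateral off, z [-0.00191296  0.11881828] [-0.27921298  0.27191506  0.00798399]
scene puck [333.5 223.5 380.5 273.5] 0.81
puck lateral off (scene) [-0.00173693] [-0.747279   0.7276541]
tip scene proj for axis z.071 (np.float64(359.1798185314912), np.float64(223.33450613092927))
[]Traceback (most recent call last):
  File "<stdin>", line 32, in <module>
IndexError: list index out of range
```

Run:
```python
from h import *
import cv2
W=cv2.imread("pics/w2.png");I=W.astype(int);mw=camera_model("wrist")
def big(mk):
    n,l,st,ce=cv2.connectedComponentsWithStats(mk.astype(np.uint8));return l==1+st[1:,4].argmax()
def hull(x,y,zs):
    t=np.linspace(0,6.283,180);return np.array([proj(mw,[x+r*np.cos(a),y+r*np.sin(a),z]) for r,z in zs for a in t])
b=(I[...,0]>I[...,2]*1.8)&(I[...,0]>60)
ys,xs=np.nonzero(big(b));print("cap px",xs.min(),xs.max()+1,ys.min())
H=hull(.5391,.2791,[(.024,.1195),(.024,.1555)]);print("cap model",H[:,0].min(),H[:,0].max(),H[:,1].min())
wh=(I.min(2)>170);wh[:225]=0;wh[:,:255]=0;wh[:,305:]=0
ys,xs=np.nonzero(wh[:290]);print("knob top",xs.min(),xs.max()+1,ys.min()); H=hull(.5391,.2791,[(.013,.1775)]);print(H.min(0),H.max(0))
# puck: grey, not wood: low saturation
hsv=cv2.cvtColor(W,cv2.COLOR_BGR2HSV);g=(hsv[...,1]<70)&(hsv[...,2]<150);g[240:]=0;g[:,:215]=0;g[:,338:]=0
g=big(g);ys,xs=np.nonzero(g);print("puck px",xs.min(),xs.max()+1,ys.min())
H=hull(.5391,.2791,[(.04,0),(.04,.028)]);print("puck model",H[:,0].min(),H[:,0].max(),H[:,1].min())
for v in (155,165,175,185,195): x=np.nonzero(g[v])[0];print(v,x.min(),x.max()+1)
for n,d in (("x",(1,0)),("y",(0,1))):
    q=hull(.5391+.005*d[0],.2791+.005*d[1],[(.04,0),(.04,.028)]);print(n,q[:,0].min(),q[:,0].max(),q[:,1].min())
# white collar ring top arc
wh=(hsv[...,1]<40)&(hsv[...,2]>190);wh[:165]=0;wh[200:]=0;wh[:,:250]=0;wh[:,:][:,312:]=0
ys,xs=np.nonzero(wh);print("collar",xs.min(),xs.max()+1,ys.min())
for zt in (.04,.044,.048): H=hull(.5391,.2791,[(.022,zt)]);print(zt,H[:,0].min(),H[:,0].max(),H[:,1].min())
```

```text
cap px 231 330 196
cap model 228.03690772133064 329.91912367033376 198.63399188786545
knob top 262 299 268
[247.37946271 260.32806943] [310.18782433 317.0377013 ]
puck px 234 330 146
puck model 229.76821681441277 329.3190370562784 145.60568485007775
155 254 309
165 244 319
175 239 325
185 235 329
195 234 330
x 235.03871003454344 334.33398920447746 148.93629138424325
y 233.08436643319928 333.0144192258364 140.66311758531987
collar 255 309 165
0.04 251.0323171951771 307.97702467456986 175.31160189838394
0.044 250.6310121587139 308.3557102093378 176.30600206284166
0.048 250.21856363855932 308.744916585123 177.32861523066833
```

Request:
apply_moves(
  motion=[
    {"x": 0.12, "y": -0.1, "z": -1.5, "yaw": 0, "hand": -1},
    {"x": 0.12, "y": -0.1, "z": -3, "yaw": 0, "hand": -1},
    {"x": 0.12, "y": -0.1, "z": -4, "yaw": 0, "hand": -1},
    {"x": 0.12, "y": -0.1, "z": -4, "yaw": 0, "hand": -1},
    {"x": 0.12, "y": -0.1, "z": -4, "yaw": 0, "hand": -1},
  ],
)

```text
clock: 5.5
position: [0.5417, 0.2782, 0.1179]
ee_rot: [1.473, 2.775, 0.0]
force: [1.1, -0.4, 0.7]
width: 0.272
gripper_force: 40.0
```

Run:
```python
from h import *
import cv2
s=observe();print(s['position'],s['force'])
a=get_image("scene");t=get_image("top");cv2.imwrite("pics/s3.png",a);cv2.imwrite("pics/t3.png",t)
cv2.imwrite("pics/c3.png",np.hstack([cv2.resize(a[150:290,300:420],(450,525),interpolation=cv2.INTER_CUBIC),cv2.resize(t[110:210,310:375],(341,525),interpolation=cv2.INTER_CUBIC)]))
```

```text
[0.54169831 0.278247   0.11786396] [ 1.07037184 -0.38082781  0.65790148]
```

View pics/c3.png

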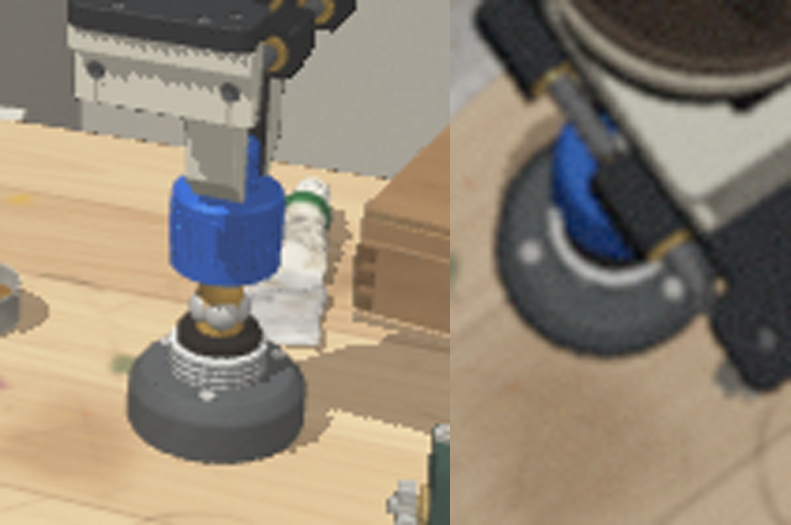

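The cap skirt is centred at x≈227 and the stud at ≈221. Allowing for the tilt of the axis in the image, the cap is about 0.5 mm off to the right. I'll trim x slightly and lower gently.

Request:
apply_moves(
  motion=[
    {"x": -0.08, "y": 0, "z": 0, "yaw": 0, "hand": -1},
    {"x": -0.08, "y": 0, "z": -0.4, "yaw": 0, "hand": -1},
    {"x": -0.08, "y": 0, "z": -0.8, "yaw": 0, "hand": -1},
    {"x": -0.08, "y": 0, "z": -1.2, "yaw": 0, "hand": -1},
    {"x": -0.08, "y": 0, "z": -1.2, "yaw": 0, "hand": -1},
  ],
)

```text
clock: 6.22
position: [0.5404, 0.2781, 0.1052]
ee_rot: [-1.473, -2.775, 0.001]
force: [-0.3, -0.2, -0.6]
width: 0.27
gripper_force: 40.0
```

Request:
apply_moves(
  motion=[
    {"x": 0, "y": 0, "z": -0.2, "yaw": 0, "hand": -1},
    {"x": 0, "y": 0, "z": -0.4, "yaw": 0, "hand": -1},
    {"x": 0, "y": 0, "z": -0.4, "yaw": 0, "hand": -1},
  ],
)

```text
clock: 6.6
position: [0.5406, 0.2782, 0.1016]
ee_rot: [-1.473, -2.775, 0.0]
force: [0.9, -0.3, -1.0]
width: 0.272
gripper_force: 40.0
```

Request:
apply_moves(
  motion=[
    {"x": 0, "y": 0, "z": -0.2, "yaw": 0, "hand": -1},
    {"x": 0, "y": 0, "z": -0.4, "yaw": 0, "hand": -1},
    {"x": 0, "y": 0, "z": -0.4, "yaw": 0, "hand": -1},
  ],
)

```text
clock: 6.98
position: [0.541, 0.2783, 0.0982]
ee_rot: [1.473, 2.775, 0.001]
force: [-0.3, 0.4, 4.9]
width: 0.275
gripper_force: 40.0
```

Request:
apply_moves(
  motion=[
    {"x": 0, "y": 0, "z": -0.1, "yaw": 0, "hand": -1},
    {"x": 0, "y": 0, "z": -0.2, "yaw": 0, "hand": -1},
    {"x": 0, "y": 0, "z": -0.2, "yaw": 0, "hand": -1},
  ],
)

```text
clock: 7.35
position: [0.541, 0.2784, 0.0965]
ee_rot: [1.473, 2.775, 0.002]
force: [-1.0, -0.9, 6.2]
width: 0.271
gripper_force: 40.0
```

Request:
apply_moves(
  motion=[
    {"x": 0, "y": 0, "z": -0.1, "yaw": 0, "hand": -1},
    {"x": 0, "y": 0, "z": -0.2, "yaw": 0, "hand": -1},
    {"x": 0, "y": 0, "z": -0.2, "yaw": 0, "hand": -1},
  ],
)

```text
clock: 7.72
position: [0.5409, 0.2783, 0.0941]
ee_rot: [1.473, 2.775, 0.001]
force: [-1.2, -0.3, 4.8]
width: 0.273
gripper_force: 40.0
```

Request:
apply_moves(
  motion=[
    {"x": 0, "y": 0, "z": -0.1, "yaw": 0, "hand": -1},
    {"x": 0, "y": 0, "z": -0.2, "yaw": 0, "hand": -1},
    {"x": 0, "y": 0, "z": -0.2, "yaw": 0, "hand": -1},
  ],
)

```text
clock: 8.1
position: [0.5407, 0.2783, 0.0916]
ee_rot: [1.473, 2.775, 0.0]
force: [-0.1, -0.0, 0.9]
width: 0.274
gripper_force: 40.0
```

Request:
apply_moves(
  motion=[
    {"x": 0, "y": 0, "z": -0.15, "yaw": 0, "hand": -1},
    {"x": 0, "y": 0, "z": -0.3, "yaw": 0, "hand": -1},
    {"x": 0, "y": 0, "z": -0.3, "yaw": 0, "hand": -1},
  ],
)

```text
clock: 8.48
position: [0.5404, 0.2782, 0.0878]
ee_rot: [-1.472, -2.775, 0.001]
force: [1.7, 1.7, -8.4]
width: 0.274
gripper_force: 40.0
```

Request:
apply_moves(
  motion=[
    {"x": 0, "y": 0, "z": -0.1, "yaw": 0, "hand": -1},
    {"x": 0, "y": 0, "z": -0.2, "yaw": 0, "hand": -1},
    {"x": 0, "y": 0, "z": -0.2, "yaw": 0, "hand": -1},
  ],
)

```text
clock: 8.85
position: [0.5406, 0.2782, 0.0868]
ee_rot: [-1.473, -2.775, 0.0]
force: [-0.0, -0.5, -2.3]
width: 0.276
gripper_force: 40.0
```

Request:
apply_moves(
  motion=[
    {"x": 0, "y": 0, "z": -0.1, "yaw": 0, "hand": -1},
    {"x": 0, "y": 0, "z": -0.2, "yaw": 0, "hand": -1},
    {"x": 0, "y": 0, "z": -0.2, "yaw": 0, "hand": -1},
  ],
)

```text
clock: 9.22
position: [0.5409, 0.2783, 0.0849]
ee_rot: [1.473, 2.775, 0.001]
force: [0.2, -0.4, 1.6]
width: 0.266
gripper_force: 40.0
```

Request:
apply_moves(
  motion=[
    {"x": 0, "y": 0, "z": -0.1, "yaw": 0, "hand": -1},
    {"x": 0, "y": 0, "z": -0.1, "yaw": 0, "hand": -1},
  ],
)

```text
clock: 9.48
position: [0.5409, 0.2783, 0.0839]
ee_rot: [1.473, 2.775, 0.001]
force: [-0.5, -1.2, 3.0]
width: 0.276
gripper_force: 40.0
```

Request:
apply_moves(
  motion=[
    {"x": 0, "y": 0, "z": -0.1, "yaw": 0, "hand": -1},
    {"x": 0, "y": 0, "z": -0.1, "yaw": 0, "hand": -1},
  ],
)

```text
clock: 9.72
position: [0.5409, 0.2783, 0.083]
ee_rot: [1.473, 2.775, 0.001]
force: [-0.2, 0.2, 5.3]
width: 0.275
gripper_force: 40.0
```

Request:
apply_moves(
  motion=[
    {"x": 0, "y": 0, "z": -0.1, "yaw": 0, "hand": -1},
    {"x": 0, "y": 0, "z": -0.1, "yaw": 0, "hand": -1},
  ],
)

```text
clock: 9.98
position: [0.541, 0.2783, 0.0821]
ee_rot: [1.473, 2.775, 0.001]
force: [-0.0, -1.5, 6.9]
width: 0.274
gripper_force: 40.0
```

Request:
apply_moves(
  motion=[
    {"x": 0, "y": 0, "z": -0.1, "yaw": 0, "hand": -1},
    {"x": 0, "y": 0, "z": -0.1, "yaw": 0, "hand": -1},
    {"x": 0, "y": 0, "z": -0.1, "yaw": 0, "hand": -1},
    {"x": 0, "y": 0, "z": -0.1, "yaw": 0, "hand": -1},
    {"x": 0, "y": 0, "z": -0.1, "yaw": 0, "hand": -1},
    {"x": 0, "y": 0, "z": -0.1, "yaw": 0, "hand": -1},
  ],
)

```text
clock: 10.72
position: [0.541, 0.2783, 0.0813]
ee_rot: [1.473, 2.775, 0.001]
force: [-1.1, -0.4, 8.7]
width: 0.277
gripper_force: 40.0
```

Run:
```python
from h import *
import cv2
a=get_image("scene");s=observe();print(s['position'],s['force'])
cv2.imwrite("pics/c4.png",cv2.resize(a[150:290,300:420],(450,525),interpolation=cv2.INTER_CUBIC))
```

```text
[0.54102344 0.27828122 0.08132698] [-1.20476713 -0.26828447  9.69160926]
```

View pics/c4.png

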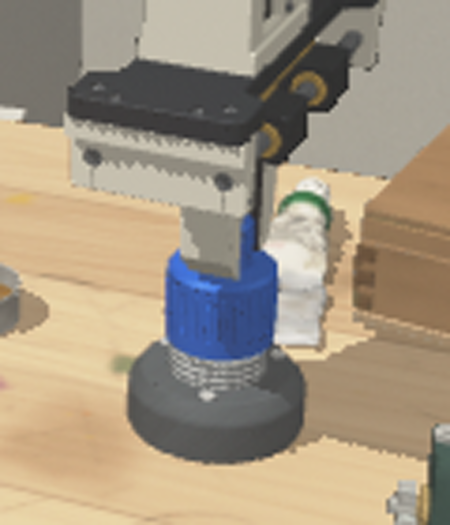

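The cap (at about (222,305)) sits upright and centred on the collar, down on the ring. It presses with about 9 N, which is roughly 4.5 mm of squeeze.

```bash
python3 -c "
from cell import sign_off;print(sign_off())"
```

```text
the job is handed in; nothing more can be done
None
```

The job is handed in. The blue cap clicked past the bumps and is still gripped and pressing on the ring with about 9 N, an estimated 4.5 mm of squeeze. The arm never went near the tin, cork block or putty rubber; no verdict came back at sign-off.

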